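# Flip a cover plate against a setting plate and butt it to the fence

## Robot

A 6-joint arm with a two-finger parallel gripper is mounted at the origin on the work surface. World frame = base frame: x ahead of the robot, y to its left, z up, the work surface at z = 0. Lengths are in m, angles in rad, forces in N, time in s.
With the tool pointing down it reaches from about 0.35 to 0.85 m from the base axis. Payload 8.1 kg.
Tool frame: the origin (TCP) lies on the centre line of the jaws, within the pads' length; the fingertips stand 22 mm ahead of it and the grasp point (between the pads) lies 3 mm ahead of it; z points along the fingers, y is the line along which they close (so a half turn about z gives the same grasp; the last joint's range is limited). The gripper opens to 93 mm and grips with 3 to 60 N. Pads are 15 mm wide; open, the fingers measure 128 mm over their backs; the gripper's body (75 mm by 188 mm) begins 65 mm behind the grasp point.
Start: joints at [-1.245, 0.13, 1.488, -0, 1.523, -0.085], TCP at [0.24, -0.55, 0.241] pointing down, gripper open.
Joint ranges: [-2.96, 2.96], [-0.89, 2.26], [0.02, 2.5], [-1.34, 4.48], [0, 2.73], [-2.66, 2.66]. Speed limits (rad/s): [2.39, 2.39, 2.79, 3.14, 3.14, 3.14].

## Interface

Orientations are given as a rotation vector (axis times angle).
In Python, from plant import robot gives the robot as it stands.
- The arm moves only by the shell command python3 inch.py 'ROWS' [FORCE]. ROWS is one flat JSON list of numbers that holds 1 to 20 rows one after another, with no inner brackets; each row has 5 numbers: the finger opening in m, then dx, dy, dz in units of 50 mm, then a turn about the tool's z in units of 0.25 rad; each row shifts and turns the commanded pose from where the row before left it, along the tool's axes as they then stand; what a row does not reach is not made up. A row lasts 1/10 s, in which the tool goes at most 0.05 m and 0.15 rad, less where a joint would pass 70% of its speed; a pose out of reach is approached as far as the arm can. The fingers move at their own pace and stop on an object; FORCE is the grip in N (left out, the last holds). Time passes only in rows, so rows that do not move let the fingers close. It prints the time, the measured TCP pose, the force, the opening and the grip force at its end. Input that does not fit is refused with a message, and nothing moves.
- robot.read_state(): the state, without advancing time (a new reading comes with each control period).
- robot.read_camera(name): name is "scene" or "top" or "wrist"; returns a dict with "image" (384x512x3 uint8, red, green, blue), "fx", "fy", "cx", "cy" (pixels), "dist" ([k1, k2, p1, p2, k3] as OpenCV has them; the pictures are not rectified), "R" (3x3) and "t" (3): a world point X has camera coordinates R X + t. Camera axes: x right, y down, z forward; pixel columns grow to the right and rows downward; lengths in m; the calibration is good to about 2 mm. A picture is of the moment at which its call begins. There is no depth.
- robot.close_job(): hands the job in; it is judged then, once.
The state is a dict: "t": time; "q": joint angles; "dq": joint speeds; "joint_torque": joint torques, N m; "tool_pos": TCP position; "orientation": TCP orientation; "force": force on the tool from outside, world axes, zero at the start; "wrist_torque": the same for the moment, N m; "opening": finger opening in m; "gripper_force": force on a finger pad.
Only numpy, scipy, OpenCV 4.12 (cv2) and the standard library are available. Lean on these libraries where they do the work, as an engineer would, in place of code of your own. Each camera call takes 0.05 s, during which the arm holds its last target. There are 200 camera calls.

## Task

Push the loose square cover plate across the bench against the front edge of the raised setting plate, keep pushing so that it tips up on that edge and flips over onto the setting plate with its blue face up, then push it along until its edge is flush against the yellow fence. Use only the fingertips from outside: do not pick the cover up or carry it, and tip it up nowhere but at that edge. Leave everything else where it is.

Things in the scene. Friction and masses are not known exactly. Their poses are not given: they have to be found in the camera images.
- cover: square aluminium cover plate, 80 x 80 x 10 mm, about 0.17 kg, loose, flat on the bench, bare metal face up and blue face down at the start (black discs are flush marks). Origin: centre of its blue face; z points from the blue face to the metal face (up at the start, down once flipped); x points roughly at the setting plate at the start
- lead_edge (a point): middle of the cover's +x edge (x = +40 mm, z = 5 mm in its frame): the edge that meets the setting plate's wall and about whose lower corner it pivots. Past upright the cover topples by itself over the wall's top edge onto the setting plate
- trail_edge (a point): middle of the cover's -x edge (x = -40 mm, z = 5 mm in its frame). A fingertip pressing this edge towards the wall has enough friction to raise it while it keeps pressing and rises along the arc of 80 mm radius about the foot of the wall
- setting_plate: raised dark steel plate fixed to the bench, 125 mm deep (x), 240 mm wide (y), top 16 mm above the bench. Origin on the bench at the middle of the foot of its upright front wall; x points from that wall to the fence (roughly to the robot's left), z up. Yellow fence along its back: face at x = 105 mm, 12 mm high above the top; a cover flush against it has its centre at x = 65 mm
- bushing: brass bushing, 28 mm across, 28 mm tall, loose, standing on the setting plate near one side end; origin under its centre. Leave alone
- bolt: steel bolt standing on its round head, 26 mm across, 40 mm tall, loose, on the setting plate near the other side end; origin under its centre. Leave alone
- dye_jar: jar with blue cap, 48 mm across, 65 mm tall, loose on the bench; origin under its centre. Leave alone
- weight: brass weight with a knob, 48 mm across, 60 mm tall, loose on the bench; origin under its centre. Leave alone
- grease_can: red can, 54 mm across, 80 mm tall, loose on the bench; origin under its centre. Leave alone
- hammer: hammer lying on the bench to the robot's left; origin under its middle, x along the handle towards the head. Leave alone

How it is judged:
By the outcome, as a careful person would: the job done as asked, in the order asked, and still so for the second after the job is handed in, with the robot touching nothing.
It also fails if it takes over 64 s, if anything falls off the work surface, if the arm or the gripper's body presses on something with over 40 N, if the wrist force passes 120 N, or if a joint passes its speed limit or range.

## Working session

There is one attempt and no reset: what is moved stays moved. The work goes in short steps, Python scripts to look and compute and a shell command to move; the robot and the scene stay as the last step left them, time stands still between calls to the robot, and variables do not carry over. Pictures are saved under pics/ and viewed, at most 11 in all, crops included, and the job is handed in when it is done.

```bash
mkdir -p pics; ls; cat > h.py <<'E'
import numpy as np, cv2
from plant import robot
from scipy.spatial.transform import Rotation as Ro
def ray(c,u,v):
    K=np.array([[c["fx"],0,c["cx"]],[0,c["fy"],c["cy"]],[0,0,1]])
    p=cv2.undistortPoints(np.array([[[u,v]]],float),K,np.array(c["dist"],float))[0,0]
    R=np.array(c["R"]);return -R.T@np.array(c["t"]),R.T@np.array([p[0],p[1],1])
def at(c,u,v,z):
    o,d=ray(c,u,v);return (o+d*(z-o[2])/d[2])
def snap(n,f,crop=None,s=1):
    c=robot.read_camera(n);im=c["image"][:,:,::-1]
    if crop: im=im[crop[1]:crop[3],crop[0]:crop[2]]
    cv2.imwrite("pics/"+f,cv2.resize(im,None,fx=s,fy=s,interpolation=cv2.INTER_CUBIC));return c
E
python3 - <<'E'
from h import *
c=snap("top","top0.png",None,1.5);snap("scene","sc0.png",None,1.5)
import pickle;pickle.dump(c,open("top.pkl","wb"))
s=robot.read_state();print(s["tool_pos"],s["orientation"],Ro.from_rotvec(s["orientation"]).as_matrix().round(3))
E
```

```text
inch.py
pics
plant.py
[ 0.23946693 -0.54961364  0.23968958] [-3.07391165e+00 -6.40393495e-01  3.01384258e-04] [[ 0.917  0.399 -0.001]
 [ 0.399 -0.917  0.002]
 [ 0.    -0.002 -1.   ]]
```

View pics/top0.png

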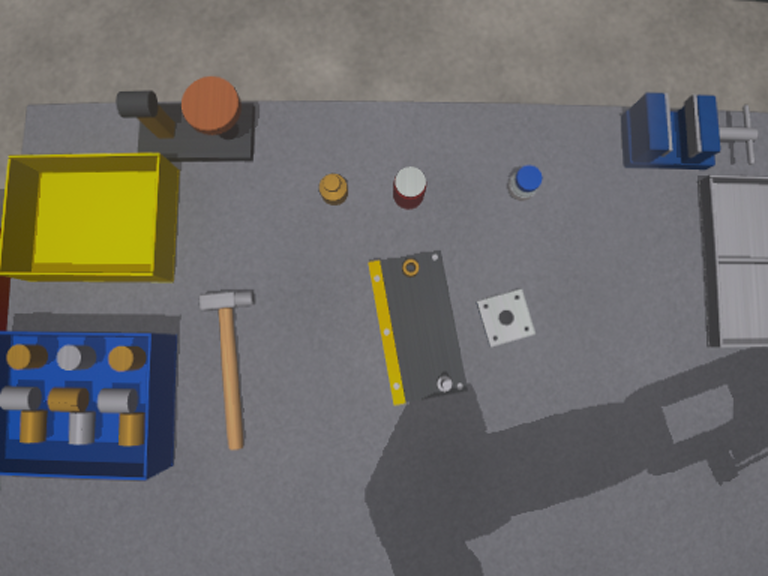

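View pics/sc0.png

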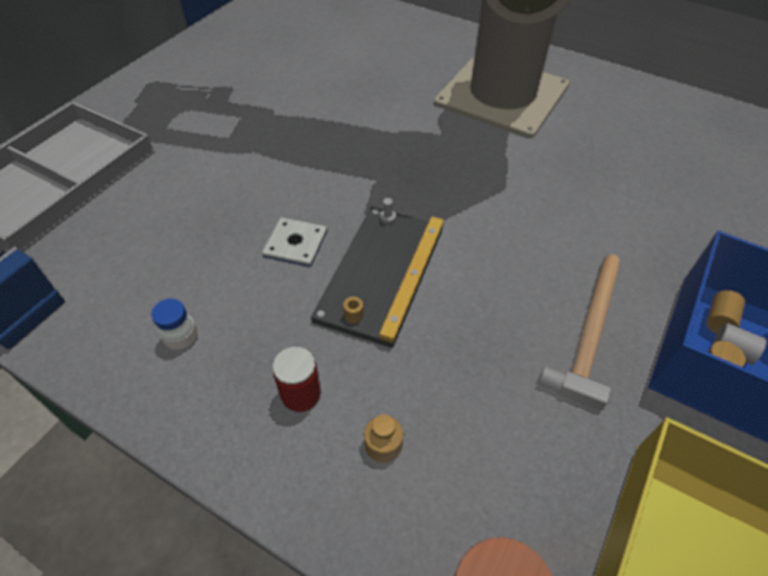

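The top view shows the cover at about (506,318), the plate's front wall from (440,251) to (466,389), and the fence on the left. I'll enlarge that area.

```bash
python3 - <<'E'
from h import *
snap("top","top1.png",(240,160,370,275),6)
E
```

```text
(no output)
```

View pics/top1.png

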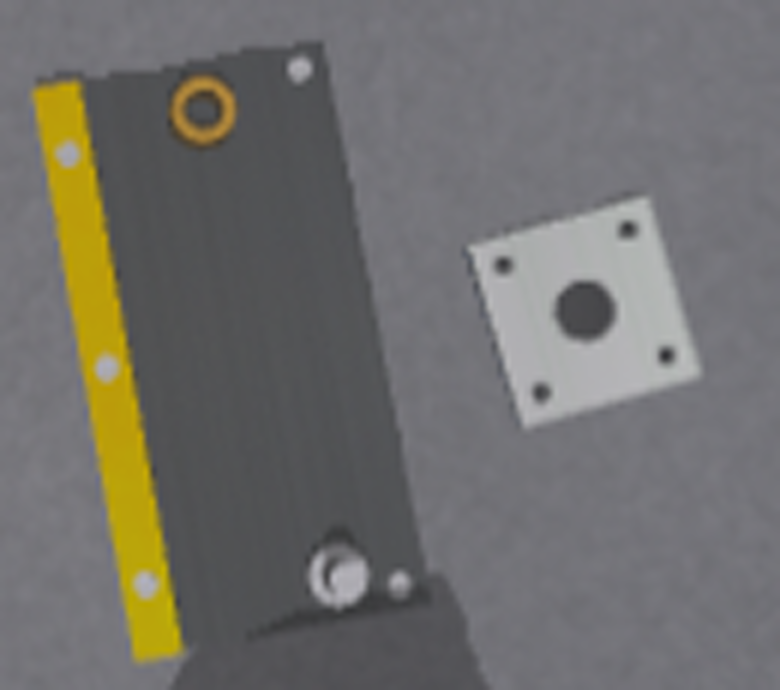

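Cover corners in the crop: (468,247), (650,197), (702,376), (526,430). Front wall top edge: (322,42) to (432,603). Fence face: (80,82) to (184,650). Bushing at (204,110), bolt at (340,576).

```bash
python3 - <<'E'
from h import *
import pickle
c=pickle.load(open("top.pkl","rb"))
P=lambda x,y,z: at(c,240+(x+.5)/6-.5,160+(y+.5)/6-.5,z)
C=np.array([P(*p,.01) for p in [(468,247),(650,197),(702,376),(526,430)]]);print(C.round(4))
cc=C.mean(0);print("cover",cc.round(4),P(585,311,.01).round(4))
x=(C[0]+C[3]-C[1]-C[2])/2;x2=C[3]-C[0];x2=(C[3]+C[2]-C[0]-C[1])/2
print(np.degrees(np.arctan2(x[1],x[0])),np.degrees(np.arctan2(x2[1],x2[0]))+180,np.linalg.norm(x),np.linalg.norm(x2))
a,b=P(322,42,.016),P(432,603,.016)
f,g=P(80,82,.028),P(184,650,.028)
print(a.round(4),b.round(4),np.linalg.norm(a-b),f,g)
for p,q in((a,b),(f,g)):
  d=p-q;print("wall dir",np.degrees(np.arctan2(d[1],d[0])))
d=(a-b)/np.linalg.norm(a-b);n=np.array([-d[1],d[0],0]);print("n",n,np.degrees(np.arctan2(n[1],n[0])))
m=(a+b)/2;print("mid",m)
for k,p in dict(f=f,g=g,cover=cc,bush=P(204,110,.044),bolt=P(340,576,.056)).items(): print(k,(p-m)@n,(p-m)@d*1,p)
for q in C: print("cor",(q-m)@n,(q-m)@d)
E
```

```text
[[ 0.589  -0.0701  0.01  ]
 [ 0.6108 -0.1486  0.01  ]
 [ 0.5346 -0.1695  0.01  ]
 [ 0.5118 -0.0939  0.01  ]]
cover [ 0.5615 -0.1205  0.01  ] [ 0.562  -0.1198  0.01  ]
106.14653442431184 16.219427908111584 0.08016870718817447 0.07984611117639463
[ 0.6755 -0.0079  0.016 ] [ 0.4402 -0.0527  0.016 ] 0.23952103529153468 [0.65568378 0.09459101 0.028     ] [0.42201972 0.05073932 0.028     ]
wall dir 10.771734231357952
wall dir 10.629052972069344
n [-0.1868967   0.98237957  0.        ] 100.77173423135795
mid [ 0.55783368 -0.03029724  0.016     ]
f 0.10439980247032815 0.11946714412577623 [0.65568378 0.09459101 0.028     ]
g 0.10499184389848845 -0.11827539599164935 [0.42201972 0.05073932 0.028     ]
cover -0.08933738981385073 -0.013215167244163231 [ 0.56154823 -0.12053034  0.01      ]
bush 0.056884122177329834 0.0963954987733602 [0.64189919 0.04360056 0.044     ]
bolt 0.03935266039313608 -0.0984308110300608 [ 0.45378238 -0.01003438  0.056     ]
cor -0.044970445249511895 0.023166552212668893
cor -0.12612398427811558 0.029888582174475674
cor -0.13236702149526242 -0.04880947886190981
cor -0.05388810823251298 -0.05710632450188778
```
Great. Plate frame S: origin m (z=0), n = x axis (angle 100.7°), y axis of setting plate = z × x = -d... z×n: n angle 100.7+90=190.7 => -d. Work with s (along n), e (along d, world ahead).
Cover center s=-0.0893, e=-0.0132; yaw of cover 106.15 vs plate 100.7: rotated 5.4° . Leading edge between s=-.045 and -.054. Trailing centre s≈-.129.

The manual's scale: shifts go in units of 50 mm and turns go in units of 0.25 rad. Converting my numbers, -0.15 rad is -0.6.

```bash
cat >> h.py <<'E'
m=np.array([.5578,-.0303,0]);d=np.array([.98237957,.1868967,0]);n=np.array([-.1868967,.98237957,0])
def st():
    s=robot.read_state();p=np.array(s["tool_pos"])-m;R=Ro.from_rotvec(s["orientation"]).as_matrix();f=np.array(s["force"])
    print("t %.2f s %.4f e %.4f tipz %.4f yawerr %.4f F(s,e,z) %.1f %.1f %.1f"%(s["t"],p@n,p@d,p[2]-.022,np.arctan2(R[1,1],R[0,1])-np.radians(10.77),f@n,f@d,f[2]),"open",round(s["opening"],4))
E
python3 inch.py '[0.03,0,0,0,-0.6,0.03,0,0,0,-0.6,0.03,0,0,0,-0.6,0.03,0,0,0,-0.6,0.03,0,0,0,-0.6,0.03,0,0,0,-0.6,0.03,0,0,0,-0.6,0.03,0,0,0,-0.6,0.03,0,0,0,-0.6]' 10
python3 inch.py '[0.03,0.48,0.66,0,0,0.03,0.48,0.66,0,0,0.03,0.48,0.66,0,0,0.03,0.48,0.66,0,0,0.03,0.48,0.66,0,0,0.03,0.48,0.66,0,0,0.03,0.48,0.66,0,0,0.03,0.48,0.66,0,0,0.03,0.48,0.66,0,0,0.03,0.48,0.66,0,0,0.03,0.48,0.66,0,0,0.03,0.48,0.66,0,0,0.03,0,0,0,0,0.03,0,0,0,0]'
python3 -c "from h import *;st()"
```

```text
t: 1.05
tool_pos: [0.2396, -0.5499, 0.2402]
orientation: [-1.993, -2.428, -0.001]
force: [0.7, -0.2, 0.4]
opening: 0.0308
gripper_force: 0.0
t: 2.45
tool_pos: [0.5743, -0.1916, 0.24]
orientation: [-1.997, -2.424, 0.001]
force: [0.4, 0.2, 0.8]
opening: 0.0295
gripper_force: 0.0
t 2.45 s -0.1615 e -0.0140 tipz 0.2180 yawerr 0.0042 F(s,e,z) 0.1 0.4 0.8 open 0.0295
```

Scaled: 0.04 m is 0.8, 0.03 m is 0.6.

```bash
python3 inch.py '[0.03,0,0,0.8,0,0.03,0,0,0.8,0,0.03,0,0,0.8,0,0.03,0,0,0.8,0,0.03,0,0,0.6,0,0.03,0,0,0.4,0,0.03,0,0,0.08,0,0.03,0,0,0,0,0.03,0,0,0,0]' >/dev/null
python3 -c "from h import *;st()"
```

```text
t 3.35 s -0.1635 e -0.0137 tipz 0.0063 yawerr 0.0013 F(s,e,z) -0.1 -0.0 -0.5 open 0.0298
```

Scaled: 0.0045 m is 0.09.

```bash
python3 inch.py '[0.03,0,0,0.09,0,0.03,0,0,0,0,0.03,0,0,0,0]' >/dev/null
python3 -c "from h import *;st()"
python3 inch.py '[0.03,0.16,0,0,0,0.03,0.16,0,0,0,0.03,0.12,0,0,0,0.03,0.12,0,0,0,0.03,0.12,0,0,0,0.03,0.12,0,0,0,0.03,0.12,0,0,0,0.03,0.12,0,0,0,0.03,0.12,0,0,0,0.03,0,0,0,0,0.03,0,0,0,0]' >/dev/null
python3 -c "from h import *;st();snap('top','top2.png',(240,160,370,275),4);snap('scene','sc2.png',(150,110,320,240),4)"
```

```text
t 3.65 s -0.1625 e -0.0140 tipz 0.0007 yawerr 0.0021 F(s,e,z) 0.2 0.5 0.0 open 0.0301
t 4.75 s -0.1034 e -0.0142 tipz 0.0003 yawerr 0.0023 F(s,e,z) 4.0 0.1 5.9 open 0.0299
```

View pics/sc2.png

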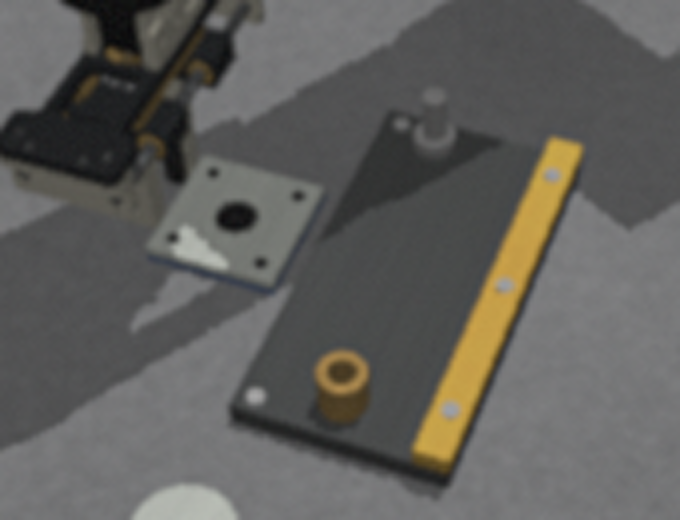

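The cover is about 15 mm short of the wall and nearly square to it. The fingers just graze the bench, so I'll lift 1 mm and push on to the wall.

Scaled: 0.005 m is 0.1, -0.0015 m is -0.03.

```bash
python3 inch.py '[0.03,0,0,-0.03,0,0.03,0.1,0,0,0,0.03,0.1,0,0,0,0.03,0,0,0,0,0.03,0,0,0,0]' >/dev/null
python3 -c "from h import *;st()"
for i in 1 2; do :; done
python3 inch.py '[0.03,0.08,0,0,0,0.03,0,0,0,0,0.03,0,0,0,0]' >/dev/null
python3 -c "from h import *;st()"
python3 inch.py '[0.03,0.06,0,0,0,0.03,0,0,0,0,0.03,0,0,0,0]' >/dev/null
python3 -c "from h import *;st()"
```

```text
t 5.35 s -0.0939 e -0.0146 tipz 0.0014 yawerr 0.0023 F(s,e,z) 0.2 0.1 0.2 open 0.03
t 5.65 s -0.0901 e -0.0145 tipz 0.0015 yawerr 0.0022 F(s,e,z) -0.7 0.2 0.8 open 0.0299
t 5.95 s -0.0887 e -0.0147 tipz 0.0018 yawerr 0.0017 F(s,e,z) -7.2 -1.6 -0.7 open 0.0301
```

```bash
python3 inch.py '[0.03,0.06,0,0,0,0.03,0,0,0,0,0.03,0,0,0,0]' >/dev/null
python3 -c "from h import *;st()"
python3 inch.py '[0.03,0,0,-0.06,0,0.03,0,0,-0.06,0,0.03,0,0,-0.06,0,0.03,0,0,-0.06,0,0.03,0,0,0,0,0.03,0,0,0,0]' >/dev/null
python3 -c "from h import *;st();snap('scene','sc3.png',(150,110,320,240),4)"
```

```text
t 6.25 s -0.0884 e -0.0148 tipz 0.0024 yawerr 0.0012 F(s,e,z) -18.5 -4.4 -0.4 open 0.0302
t 6.85 s -0.0880 e -0.0145 tipz 0.0146 yawerr 0.0013 F(s,e,z) -15.9 -4.2 0.0 open 0.0301
```

View pics/sc3.png

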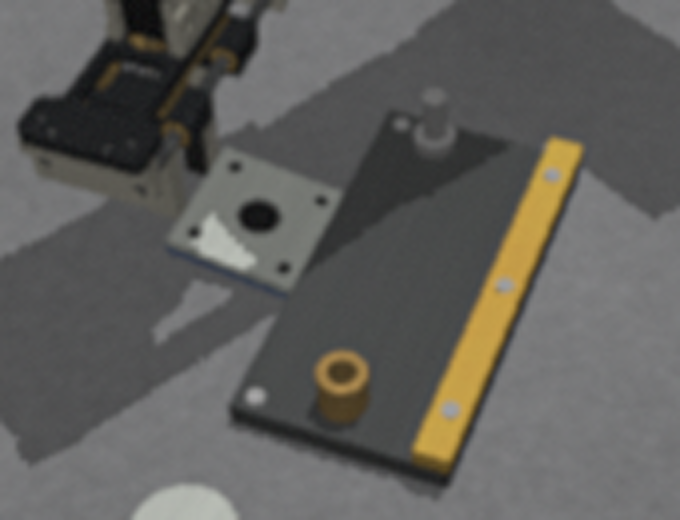

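Scaled: -0.003 m is -0.06, 0.0008 m is 0.016.

```bash
python3 inch.py '[0.03,0.004,0,-0.06,0,0.03,0.006,0,-0.06,0,0.03,0.006,0,-0.06,0,0.03,0.012,0,-0.06,0,0.03,0.016,0,-0.06,0,0,0,0,0,0]' >/dev/null
python3 -c "from h import *;st()"
```

```text
t 7.50 s -0.0853 e -0.0136 tipz 0.0304 yawerr 0.0013 F(s,e,z) -10.7 2.5 1.8 open 0.0258
```

I typed an opening of 0 in the last row by mistake, so I'll hold the fingers at 26 mm from here. Continuing the arc.

```bash
python3 inch.py '[0.026,0.02,0,0,0,0.026,0.02,0,-0.06,0,0.026,0.026,0,-0.06,0,0.026,0.028,0,-0.06,0]' >/dev/null
python3 -c "from h import *;st();snap('scene','sc4.png',(150,110,320,240),4)"
```

```text
t 7.90 s -0.0816 e -0.0129 tipz 0.0401 yawerr 0.0012 F(s,e,z) -15.1 -1.2 5.1 open 0.0255
```

View pics/sc4.png

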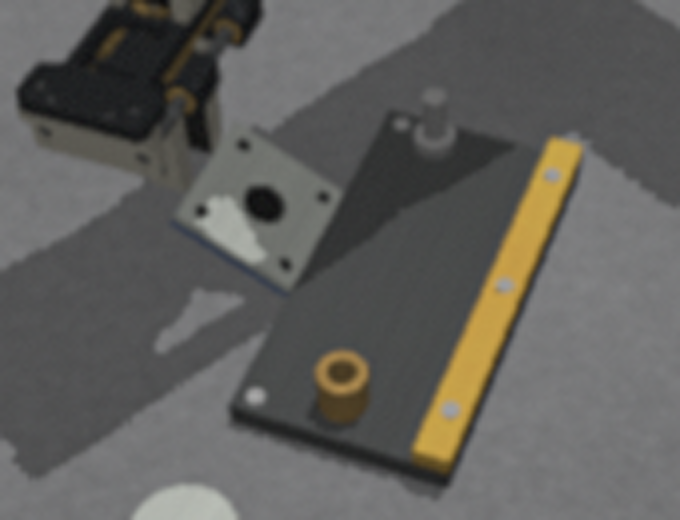

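The cover is tilted about 28° with its lead edge against the wall.

```bash
python3 inch.py '[0.026,0.036,0,-0.068,0,0.026,0.036,0,-0.068,0,0.026,0.036,0,-0.052,0,0.026,0.036,0,-0.052,0,0.026,0.04,0,-0.048,0,0.026,0.04,0,-0.048,0]' >/dev/null
python3 -c "from h import *;st()"
python3 inch.py '[0.026,0.046,0,-0.044,0,0.026,0.046,0,-0.044,0,0.026,0.05,0,-0.04,0,0.026,0.05,0,-0.04,0]' >/dev/null
python3 -c "from h import *;st();snap('scene','sc5.png',(150,110,320,240),4)"
```

```text
t 8.55 s -0.0698 e -0.0127 tipz 0.0573 yawerr 0.0012 F(s,e,z) -11.4 -0.4 8.6 open 0.0261
t 8.95 s -0.0599 e -0.0125 tipz 0.0661 yawerr 0.0014 F(s,e,z) -9.6 -0.6 10.4 open 0.0259
```

View pics/sc5.png

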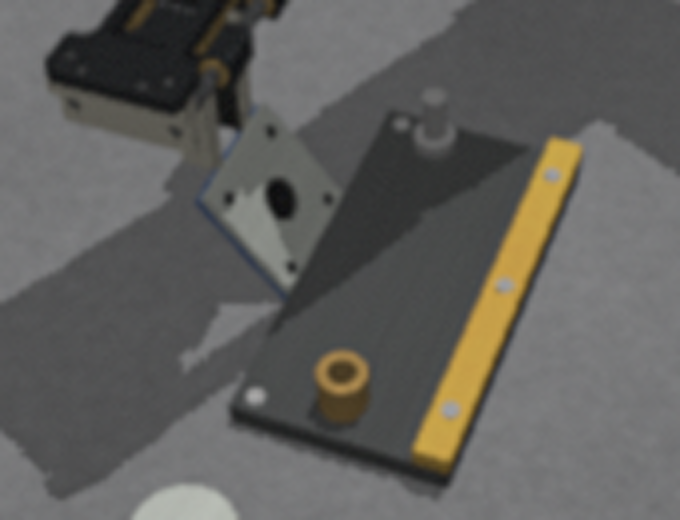

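Tilted about 52°, still square to the wall with the fingers on the trailing edge. Continuing to nearly upright.

```bash
python3 inch.py '[0.026,0.05,0,-0.042,0,0.026,0.054,0,-0.038,0,0.026,0.054,0,-0.038,0,0.026,0.058,0,-0.032,0,0.026,0.058,0,-0.032,0,0.026,0.06,0,-0.028,0,0.026,0.06,0,-0.026,0]' >/dev/null
python3 -c "from h import *;st()"
python3 inch.py '[0.026,0.064,0,-0.02,0,0.026,0.064,0,-0.02,0,0.026,0.066,0,-0.016,0,0.026,0.066,0,-0.014,0,0.026,0.068,0,-0.008,0,0.026,0.068,0,-0.006,0]' >/dev/null
python3 -c "from h import *;st();snap('scene','sc6.png',(150,110,320,240),4)"
```

```text
t 9.70 s -0.0383 e -0.0128 tipz 0.0770 yawerr 0.0017 F(s,e,z) -3.5 0.7 7.3 open 0.026
t 10.30 s -0.0173 e -0.0132 tipz 0.0802 yawerr 0.0020 F(s,e,z) 0.3 2.0 4.4 open 0.0259
```

View pics/sc6.png

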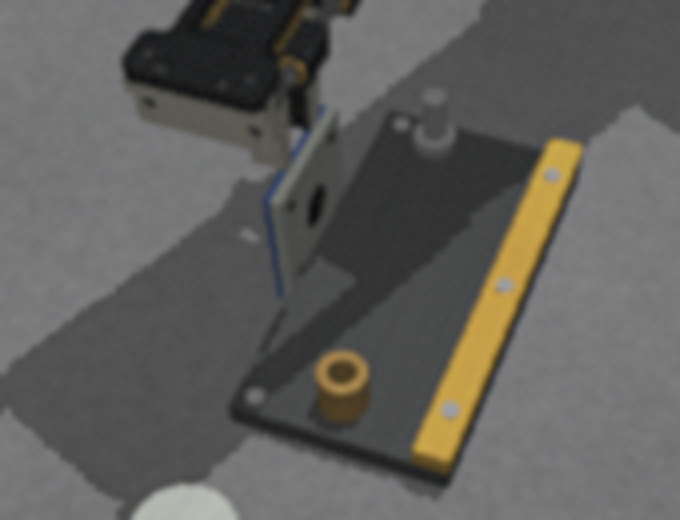

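Nearly upright. I'll nudge it 4 mm more so it leans on the wall, then lift off, back away, lower and push the outer blue face near the top.

Scaled: 0.002 m is 0.04.

```bash
python3 inch.py '[0.026,0.04,0,0,0,0.026,0.04,0,0,0,0.026,0,0,0,0,0.026,0,0,0,0]' >/dev/null
python3 -c "from h import *;st()"
python3 inch.py '[0.026,0,0,-0.12,0,0.026,0,0,-0.2,0,0.026,0,0,0,0,0.026,0,0,0,0]' >/dev/null
python3 -c "from h import *;st();snap('scene','sc7.png',(150,110,320,240),4)"
```

```text
t 10.75 s -0.0135 e -0.0131 tipz 0.0803 yawerr 0.0022 F(s,e,z) -0.7 2.7 6.6 open 0.0261
t 11.15 s -0.0132 e -0.0145 tipz 0.0952 yawerr 0.0020 F(s,e,z) -0.6 -0.3 0.1 open 0.0258
```

View pics/sc7.png

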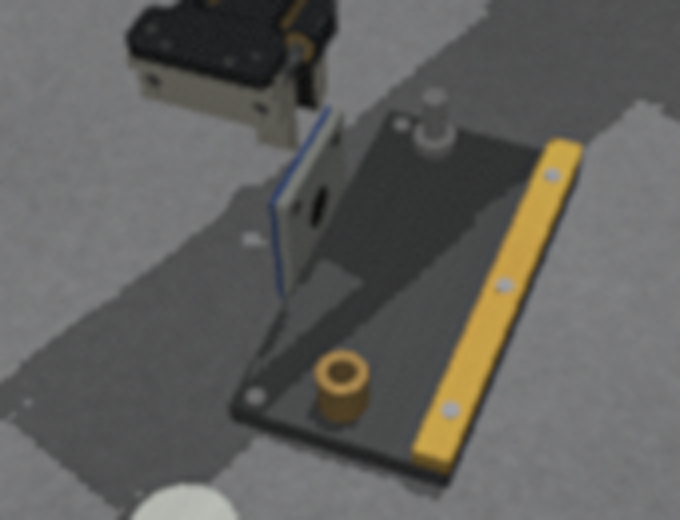

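The cover stands upright against the wall on its own.

Scaled: -0.014 m is -0.28, 0.012 m is 0.24.

```bash
python3 inch.py '[0.026,-0.28,0,0,0,0.026,-0.28,0,0,0,0.026,0,0,0,0,0.026,0,0,0.24,0,0.026,0,0,0.24,0,0.026,0,0,0.22,0,0.026,0,0,0,0,0.026,0.16,0,0,0,0.026,0.12,0,0,0,0.026,0.06,0,0,0,0.026,0.06,0,0,0,0.026,0.06,0,0,0,0.026,0.06,0,0,0]' >/dev/null
python3 -c "from h import *;st()"
python3 inch.py '[0.026,0.04,0,0,0,0.026,0.04,0,0,0,0.026,0.04,0,0,0,0.026,0.04,0,0,0,0.026,0.04,0,0,0,0.026,0.04,0,0,0,0.026,0,0,0,0,0.026,0,0,0,0,0.026,0,0,0,0,0.026,0,0,0,0]' >/dev/null
python3 -c "from h import *;st();snap('scene','sc8.png',(150,110,320,240),4)"
```

```text
t 12.50 s -0.0150 e -0.0143 tipz 0.0602 yawerr 0.0020 F(s,e,z) -0.4 0.5 0.4 open 0.0258
t 13.50 s -0.0032 e -0.0146 tipz 0.0598 yawerr 0.0020 F(s,e,z) 0.8 0.3 0.2 open 0.0262
```

View pics/sc8.png

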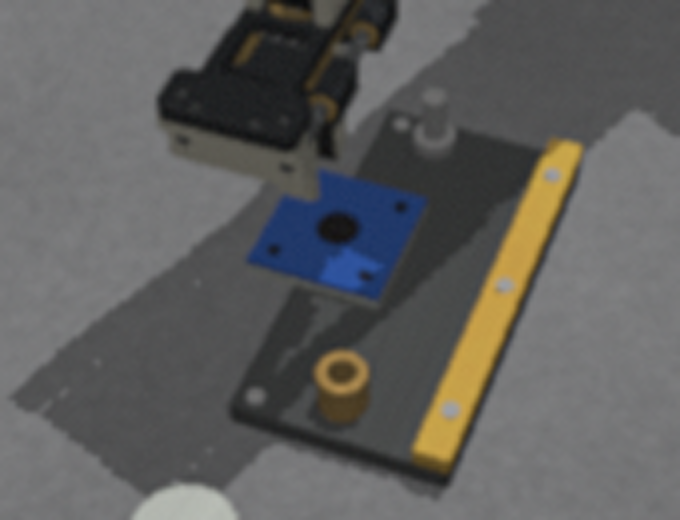

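It has flipped, with the blue face up and lying flat on the setting plate. Next I back off, lower behind its rear edge and push to the fence.

```bash
python3 inch.py '[0.03,-0.4,0,0,0,0.03,-0.4,0,0,0,0.03,-0.16,0,0,0,0.03,0,0,0,0,0.03,0,0,0.3,0,0.03,0,0,0.3,0,0.03,0,0,0.2,0,0.03,0,0,0,0,0.03,0,0,0,0]' >/dev/null
python3 -c "from h import *;st()"
python3 inch.py '[0.03,0.12,0,0,0,0.03,0.12,0,0,0,0.03,0.12,0,0,0,0.03,0.12,0,0,0,0.03,0.12,0,0,0,0.03,0.12,0,0,0,0.03,0.12,0,0,0,0.03,0.12,0,0,0,0.03,0,0,0,0,0.03,0,0,0,0]' >/dev/null
python3 -c "from h import *;st()"
```

```text
t 14.45 s -0.0506 e -0.0150 tipz 0.0190 yawerr 0.0025 F(s,e,z) -0.3 -0.1 0.9 open 0.0302
t 15.45 s -0.0024 e -0.0151 tipz 0.0193 yawerr 0.0025 F(s,e,z) -0.4 -0.6 -0.9 open 0.0296
```

```bash
python3 inch.py '[0.03,0.08,0,0,0,0.03,0.08,0,0,0,0.03,0.08,0,0,0,0.03,0.06,0,0,0,0.03,0,0,0,0,0.03,0,0,0,0]' >/dev/null
python3 -c "from h import *;st()"
python3 inch.py '[0.03,0.06,0,0,0,0.03,0.04,0,0,0,0.03,0,0,0,0,0.03,0,0,0,0]' >/dev/null
python3 -c "from h import *;st()"
```

```text
t 16.05 s 0.0120 e -0.0145 tipz 0.0199 yawerr 0.0023 F(s,e,z) 0.3 0.4 0.1 open 0.0297
t 16.45 s 0.0163 e -0.0147 tipz 0.0200 yawerr 0.0019 F(s,e,z) -4.8 -1.3 1.6 open 0.0296
```

Scaled: 0.002 m is 0.04, 0.001 m is 0.02.

```bash
python3 inch.py '[0.03,0.04,0,0,0,0.03,0.02,0,0,0,0.03,0,0,0,0,0.03,0,0,0,0,0.03,0,0,0,0]' >/dev/null
python3 -c "from h import *;st()"
python3 inch.py '[0.03,-0.12,0,0,0,0.03,-0.3,0,0,0,0.03,-0.4,0,0,0,0.03,-0.4,0,0,0,0.03,0,0,-0.6,0,0.03,0,0,-0.8,0,0.03,-0.8,0,-0.6,0,0.03,-0.8,0,-0.6,0,0.03,-0.8,0,0,0,0.03,-0.8,0,0,0,0.03,-0.8,0,0,0,0.03,0,0,0,0,0.03,0,0,0,0]' >/dev/null
python3 -c "from h import *;st();snap('top','top9.png',(240,160,370,275),6)"
```

```text
t 16.95 s 0.0167 e -0.0148 tipz 0.0202 yawerr 0.0013 F(s,e,z) -17.4 -2.9 0.2 open 0.0299
t 18.25 s -0.2421 e -0.0146 tipz 0.1492 yawerr 0.0003 F(s,e,z) 0.9 0.0 -0.1 open 0.0297
```

View pics/top9.png

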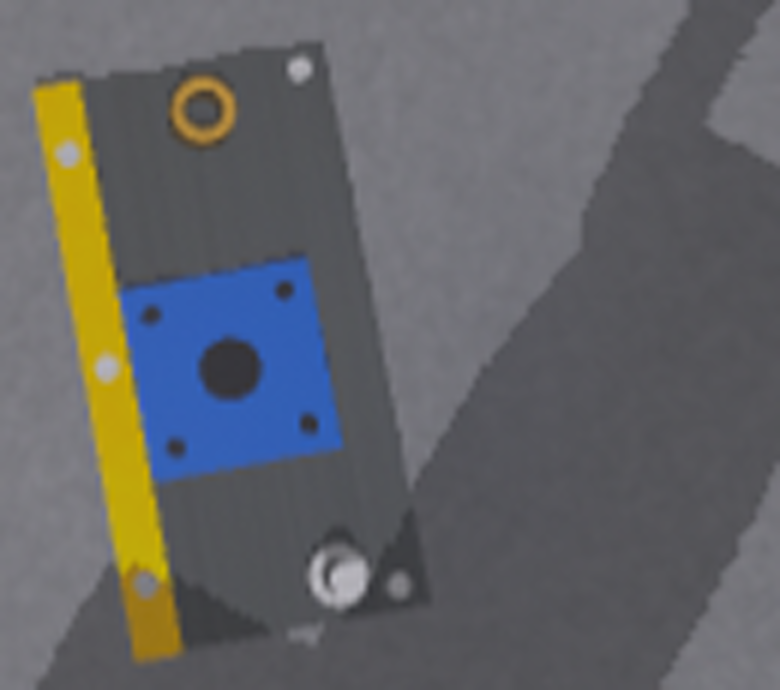

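The cover lies blue face up with its edge flush along the fence, (120,290) to (155,480). The bushing (204,110) and bolt (340,576) haven't moved, and the robot is clear.

```bash
python3 -c "from plant import robot;print(robot.close_job())"
```

```text
the job is handed in; nothing more can be done
None
```

The cover was flipped at the setting plate's front edge, now lies blue face up and flush against the yellow fence, and the job was handed in at about 18 s.

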